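# Start the lid on its thread and screw it home

### The arm

A 6-joint arm with a two-finger parallel gripper is mounted at the origin on a cart in front of the work surface, level with it; the furniture and walls round the work are solid. World frame = base frame: x ahead of the robot, y to its left, z up, the work surface at z = 0. Lengths are in m, angles in degrees, forces in N, time in s.
With the tool pointing down it reaches from about 0.4 to 0.825 m from the base axis. Payload 7 kg.
Tool frame: the origin (TCP) lies midway between the tips of the shut fingers; the grasp point (between the pads) lies r.grip_depth behind it (r.grip_depth is the distance from the TCP to the grasp point, in m); z points along the fingers, y is the line along which they close (so a half turn about z gives the same grasp; the last joint's range is limited). The gripper opens to 88 mm and grips with 3 to 60 N. Pads are 19 mm wide; open, the fingers measure 130 mm over their backs; the gripper's body (78 mm by 193 mm) begins 47 mm behind the grasp point.
Start: joints at [85.949, 20.546, 0.682, 0, -70.136, -16.507], TCP at [0.237, 0.632, 0.227] pointing down, gripper open.
Joint ranges: [-176.03, 176.03], [-82.01, 121.73], [-58.28, 71.71], [-173.87, 95.51], [-174.79, -0.11], [-173.66, 173.66]. Speed limits (degrees/s): [136.94, 136.94, 172.46, 180, 180, 180].

### API

Orientations are given as [roll, pitch, yaw] about the fixed x, y, z axes, in that order (R = Rz(yaw) Ry(pitch) Rx(roll)).
In Python, from plant import r gives the robot as it stands.
- The arm moves only by the tool send_path, called after "Call:" in YAML: its name, and indented under it one key for each argument. Schema: {"type":"object","properties":{"rows":{"type":"array","items":{"type":"array","items":{"type":"array","items":{"type":"number"},"minItems":6,"maxItems":6},"minItems":1,"maxItems":12},"minItems":1,"maxItems":1},"finger_gap":{"type":"number"},"clamp_n":{"type":"number"},"only":{"type":"string"},"quiet":{"type":"boolean"},"lines":{"type":"string"}},"required":["rows"],"additionalProperties":false}. rows is a list that holds a single list of rows (three levels of brackets), with 1 to 12 rows, each of 6 numbers: dx, dy, dz in units of 5 mm, then a rotation vector rx, ry, rz in degrees; each row is the pose to reach, as a shift and turn from the pose commanded when the call began, along the tool's axes at that moment; what a row does not reach only later rows make up. A row lasts 1/12 s, in which the tool goes at most 0.0417 m and 7.16 degrees, less where a joint would pass 70% of its speed; a pose out of reach is approached as far as the arm can. finger_gap is the finger opening in m, set as the call begins (left out keeps the last). The fingers move at their own pace and stop on an object; clamp_n is the grip in N (left out, the last holds). Time passes only in rows, so rows that do not move let the fingers close. The tool returns the time, the measured TCP pose, the force, the opening and the grip force at its end. only (a regular expression) keeps the lines of the reply that match it, lines (a string "A,B") keeps lines A to B, and quiet returns only ok. Input that does not fit is refused with a message, and nothing moves.
- r.get_state(): the state, without advancing time (a new reading comes with each control period).
- r.capture(name): name is "scene" or "top" or "wrist"; returns a dict with "frame" (420x560x3 uint8, red, green, blue), "z_map" (420x560 float32, m along the optical axis (not along the pixel's ray), 0 where there is no reading), "fx", "fy", "cx", "cy" (pixels), "cam_to_world" (4x4, takes a point from camera to world coordinates). Camera axes: x right, y down, z forward; pixel columns grow to the right and rows downward; lengths in m; the calibration is good to about 2 mm. A picture is of the moment at which its call begins.
- r.close_job(): hands the job in; it is judged then, once.
The state is a dict: "time_s": time; "joints": joint angles; "qd": joint speeds; "joint_torque": joint torques, N m; "tcp_pos": TCP position; "eef_rot": TCP orientation; "contact_force": force on the tool from outside, world axes, zero at the start; "moment": the same for the moment, N m; "gripper_width": finger opening in m; "gripper_force": force on a finger pad.
Only numpy, scipy, OpenCV 4.12 (cv2) and the standard library are available. Lean on these libraries where they do the work, as an engineer would, in place of code of your own. Each camera call takes 0.05 s, during which the arm holds its last target. There are 200 camera calls.

### The job

One of the three screw-lid jars has its lid sitting high, caught on top of its thread. Grip that lid from above and turn it backward (anticlockwise seen from above) until it drops a step onto the start of its thread, then screw it forward (clockwise) until it is fully home, and let go. Never screw it forward while it still sits high, or it will cross-thread.

Things in the scene. Friction and masses are not known exactly. Their poses are not given: they have to be found in the camera images.
- wax_jar: The jar to close: amber glass, 60 mm across up to 69 mm above the bench, white 48 mm threaded neck above (hidden when the lid is home); fixed in a square wooden holder 84x84x22 mm. Origin: centre of the holder's underside, on the jar's axis, z up. A dark nib on the holder marks its front (-x). Two like jars, lids home, stand at least 130 mm away; the three places are swapped at random.
- lid_top (a point): Centre of the top of this jar's round black lid, on the jar's axis, moving with the lid. Lid 58 mm across, 26 mm high, straight sides, grip it across at any yaw. Top 120 mm above the bench while high, 108 mm when home (like the other two). A light raised rib on the top points to the holder's nib when home. It cannot be lifted off.
- lid_turn (a joint): Turn of that lid about the jar's axis, rad, growing clockwise seen from above (forward); hard stop at 0.80 = fully home. Starts at 0.25 to 0.55, caught on top of the thread. The thread starts at 0: turned backward (anticlockwise) to anywhere from 0 to -1.3 (its back stop) it can drop. Friction 0.03 N m.
- lid_lift (a joint): Height of that lid above home, m: 0.012 on top of the thread, 0 once dropped (the thread is fine: turning forward lowers it no further). Ungripped it drops by its own weight (150 g); while gripped the hand must lower it or push it down lightly (a few N). Once down, turning forward runs it under the thread.

How it is judged:
By the outcome, as a careful person would: the job done as asked, in the order asked, and still so for the second after the job is handed in, with the robot touching nothing.
It also fails if it takes over 48 s, if anything falls off the work surface, if the arm or the gripper's body presses on something with over 40 N, if the wrist force passes 120 N, or if a joint passes its speed limit or range.

## Working session

There is one attempt and no reset: what is moved stays moved. The work goes in short steps, Python scripts to look and compute and a tool call to move; the robot and the scene stay as the last step left them, time stands still between calls to the robot, and variables do not carry over. Pictures are saved under pics/ and viewed, at most 10 in all, crops included, and the job is handed in when it is done.

```bash
ls; mkdir -p pics
```

Run:
```python
from plant import r
import cv2,numpy as np
print(r.grip_depth,r.get_state())
for n in ("top","scene"):
    c=r.capture(n); np.savez('pics/'+n+'.npz',**c)
    cv2.imwrite(f'pics/{n}0.png',c["frame"][:,:,::-1])
```

```text
pics
plant.py
0.0188 {'time_s': 0.0, 'joints': array([ 8.59502498e+01,  2.05916873e+01,  6.32503842e-01, -2.01107781e-02,
       -7.01377354e+01, -1.65074603e+01]), 'qd': array([-0.05718055,  0.01706799, -0.0476105 ,  0.08699153,  0.03523772,
        0.02590518]), 'joint_torque': array([-7.25881928e-04, -5.82723427e+01,  2.93059802e+01,  6.99738532e+00,
        6.89040593e-03, -1.66713940e-04]), 'tcp_pos': array([0.23686671, 0.63152683, 0.22561025]), 'eef_rot': array([ 1.79901704e+02, -9.41513939e-03, -2.05640513e+01]), 'contact_force': array([-0.77019376, -0.8080886 , -0.05292375]), 'moment': array([-0.01621649,  0.00020497,  0.00699044]), 'gripper_force': 0.0, 'gripper_width': 0.08752155730169092}
```

View pics/top0.png

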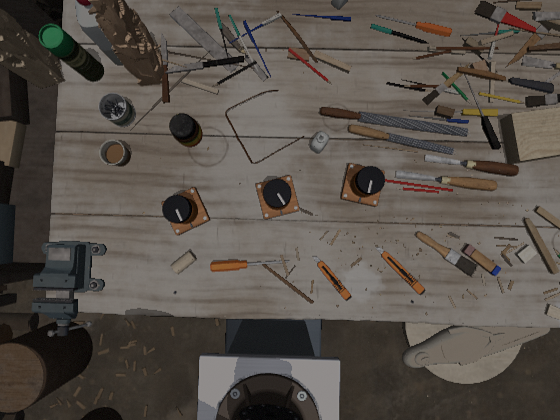

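View pics/scene0.png

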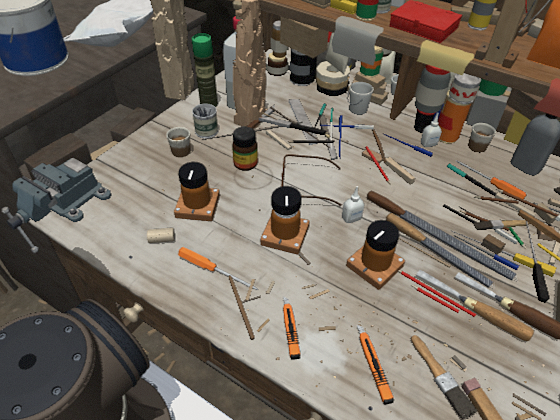

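The top picture shows jars at about (181,208), (277,193) and (368,180). In the scene picture, the middle jar at (286,205) shows a white band, so its lid looks high. I'll check with depth and crops.

Create h.py:
```python
import numpy as np
def cloud(c):
    z=c["z_map"]; v,u=np.mgrid[:z.shape[0],:z.shape[1]]
    P=np.stack([(u-c["cx"])*z/c["fx"],(v-c["cy"])*z/c["fy"],z,np.ones_like(z)],-1)@np.asarray(c["cam_to_world"]).T
    return P[...,:3]
```

Run:
```python
import numpy as np,cv2
from h import cloud
c=np.load('pics/top.npz'); P=cloud(c); f=c["frame"]
rows=[]
for (u,v) in ((181,208),(277,193),(368,180)):
    s=(slice(v-32,v+32),slice(u-32,u+32)); Q=P[s].reshape(-1,3); g=f[s].reshape(-1,3).astype(int)
    m=(Q[:,2]>.095)&(Q[:,2]<.135); T=Q[m]
    zt=np.median(T[:,2]); T=T[abs(T[:,2]-zt)<.006]
    ce,rad=cv2.minEnclosingCircle(T[:,:2].astype(np.float32))
    b=m&(g.min(1)>110); B=Q[b]
    w,V=np.linalg.eigh(np.cov(B[:,:2].T)) if len(B)>3 else (0,np.eye(2))
    print(zt,ce,rad,T.mean(0),len(B),B.mean(0),np.degrees(np.arctan2(V[1,1],V[0,1])))
    rows.append(cv2.resize(f[s][:,:,::-1],(400,400),interpolation=cv2.INTER_CUBIC))
cv2.imwrite('pics/crop.png',cv2.resize(np.hstack(rows),(798,266)))
```

```text
0.10681939319552192 (0.47315794229507446, 0.2010975331068039) 0.0297253280878067 [0.47351614 0.20067807 0.10684374] 26 [0.46066716 0.19418567 0.10840418] -152.11153070009613
0.11824063035954063 (0.511232316493988, -0.006274508312344551) 0.02976851537823677 [ 0.51100398 -0.00637979  0.1183669 ] 25 [ 0.4996801  -0.01504176  0.11987603] -146.83923835611157
0.106582836489173 (0.545121431350708, -0.19896237552165985) 0.029639335349202156 [ 0.5448334  -0.19845597  0.10657762] 25 [ 0.53051727 -0.1966529   0.10849187] 168.26213175525567
```

View pics/crop.png

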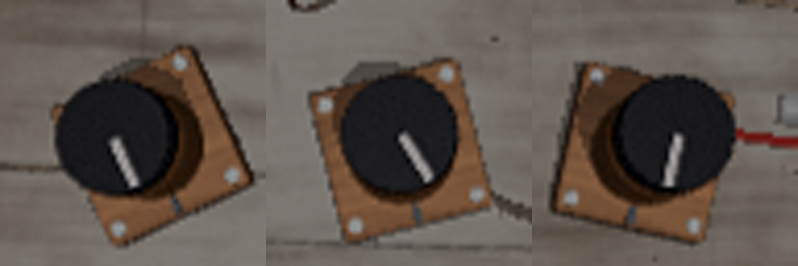

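The middle jar is the high one: its lid top is at (0.511, -0.006, 0.120). In the crop, the rib at (416,157) sits about 21° anticlockwise of the nib at (416,214), so the turn is about 0.43. I'll move above it.

The rows are not in the units I measure in: shifts go in units of 5 mm. I convert before sending: 0.277 m is 55.4, 0.12 m is 24.

Call:
send_path:
  rows:
    - [[4,4,-4,0,0,0],[9,9.4,-6,0,0,0],[14,14.6,-6,0,0,0],[19,20,-6,0,0,0],[24,25,-6,0,0,0],[29,30,-6,0,0,0],[34,35.4,-6,0,0,0],[39,40.6,-6,0,0,0],[44,46,-6,0,0,0],[49,51,-6,0,0,0],[53,55.4,-6,0,0,0],[56,58.4,-6,0,0,0]]
  finger_gap: 0.088

```text
time_s: 1.1
tcp_pos: [0.3968, 0.2577, 0.2565]
eef_rot: [180.0, 0.0, -20.6]
contact_force: [-0.1, 0.3, -0.7]
gripper_width: 0.0874
gripper_force: 0.0
```

Create s.py:
```python
import numpy as np
from plant import r
from scipy.spatial.transform import Rotation as R
s=r.get_state(); M=R.from_euler('xyz',s['eef_rot'],degrees=True)
print(s['joints'].round(1),s['tcp_pos'].round(4),s['eef_rot'].round(2),'F',s['contact_force'].round(1),'M',s['moment'].round(2))
print('to lid axis, tool axes',M.inv().apply(np.array([0.5112,-0.0063,0.120])-s['tcp_pos']).round(4))
```

```bash
python3 s.py
```

```text
[ 56.9  -0.  -21.   -0.  -69.1  12.5] [0.3968 0.2577 0.2565] [ 1.7999e+02  1.0000e-02 -2.0610e+01] F [-0.1  0.3 -0.7] M [ 0.02 -0.03 -0.03]
to lid axis, tool axes [0.2    0.2068 0.1365]
```

To row units: 0.2068 m is 41.36, 0.2 m is 40.

Call:
send_path:
  rows:
    - [[5,5.2,0,0,0,0],[10,10.4,0,0,0,0],[15,15.6,0,0,0,0],[20,20.8,0,0,0,0],[25,26,0,0,0,0],[30,31.2,0,0,0,0],[35,36.4,0,0,0,0],[38,39.6,3,0,0,0],[40,41.36,8,0,0,0],[40,41.36,10,0,0,0],[40,41.36,10,0,0,0],[40,41.36,10,0,0,0]]
  finger_gap: 0.088

```text
time_s: 2.1
tcp_pos: [0.511, -0.0036, 0.2064]
eef_rot: [179.9, 0.1, -20.6]
contact_force: [0.1, 1.1, 0.4]
gripper_width: 0.0876
gripper_force: 0.0
```

```bash
python3 s.py
```

Run:
```python
from plant import r
import cv2
cv2.imwrite('pics/w1.png',r.capture("wrist")["frame"][:,:,::-1])
```

```text
[ 21.7   5.9 -21.4   0.  -62.8  47.8] [ 0.511  -0.0036  0.2064] [ 1.7993e+02  5.0000e-02 -2.0560e+01] F [0.1 1.1 0.4] M [ 0.   -0.01  0.03]
to lid axis, tool axes [0.0012 0.0024 0.0864]
```

View pics/w1.png

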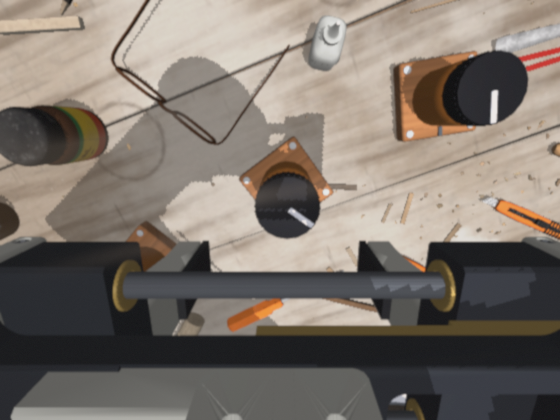

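The lid at (287,204) is centred between the fingers. I'll descend so the fingertips stop at z ≈ 0.093.

Call:
send_path:
  rows:
    - [[0.2,0.4,6,0,0,0],[0.2,0.48,12,0,0,0],[0.2,0.48,17,0,0,0],[0.2,0.48,20,0,0,0],[0.2,0.48,21.8,0,0,0],[0.2,0.48,22.6,0,0,0],[0.2,0.48,22.6,0,0,0],[0.2,0.48,22.6,0,0,0]]
  finger_gap: 0.088

```text
time_s: 2.82
tcp_pos: [0.5123, -0.0056, 0.0948]
eef_rot: [-179.9, -0.1, -20.5]
contact_force: [-0.7, -0.0, 0.4]
gripper_width: 0.0877
gripper_force: 0.0
```

```bash
python3 s.py
```

```text
[ 21.4  12.7 -29.8   0.  -47.4  48.1] [ 0.5123 -0.0056  0.0948] [-1.7994e+02 -9.0000e-02 -2.0500e+01] F [-0.7 -0.   0.4] M [-0.03 -0.03  0.09]
to lid axis, tool axes [-0.0008  0.001  -0.0252]
```

Call:
send_path:
  rows:
    - [[0,0,0,0,0,0],[0,0,0,0,0,0],[0,0,0,0,0,0],[0,0,0,0,0,0],[0,0,0,0,0,0],[0,0,0,0,0,0],[0,0,0,0,0,0],[0,0,0,0,0,0]]
  finger_gap: 0.04
  clamp_n: 15

```text
time_s: 3.48
tcp_pos: [0.5111, -0.0069, 0.0937]
eef_rot: [179.9, 0.0, -20.6]
contact_force: [-0.5, -6.0, 2.9]
gripper_width: 0.0575
gripper_force: 15.0
```

```bash
python3 s.py
```

```text
[ 21.3  12.8 -29.9   0.  -47.4  48.1] [ 0.5111 -0.0069  0.0937] [ 1.7994e+02  1.0000e-02 -2.0570e+01] F [-0.5 -6.   2.9] M [-1.97  0.2   0.01]
to lid axis, tool axes [-0.0002 -0.0005 -0.0263]
```

Gripped at 57.5 mm. Now turn backward, which is negative rz because tool z points down.

Call:
send_path:
  rows:
    - [[0,0.2,0,0,0,-3],[0,0.2,0,0,0,-8],[0,0.2,0,0,0,-13],[0,0.2,0,0,0,-18],[0,0.2,0,0,0,-23],[0,0.2,0,0,0,-28],[0,0.2,0,0,0,-33],[0,0.2,0,0,0,-38],[0,0.2,0,0,0,-43],[0,0.2,0,0,0,-48],[0,0.2,0,0,0,-53],[0,0.2,0,0,0,-55]]
  finger_gap: 0.04
  clamp_n: 15

```text
time_s: 4.48
tcp_pos: [0.5113, -0.0089, 0.0936]
eef_rot: [179.9, 0.1, 34.7]
contact_force: [5.6, -13.7, -1.5]
gripper_width: 0.0572
gripper_force: 15.0
```

```bash
python3 s.py
```

```text
[ 21.1  12.8 -29.9   0.2 -47.4 103.5] [ 0.5113 -0.0089  0.0936] [1.7989e+02 8.0000e-02 3.4740e+01] F [  5.6 -13.7  -1.5] M [-5.11 -1.73 -0.  ]
to lid axis, tool axes [ 0.0013 -0.0022 -0.0264]
```

Call:
send_path:
  rows:
    - [[0,0,0,0,0,0],[0,0,0,0,0,0]]

```text
time_s: 4.65
tcp_pos: [0.5114, -0.0089, 0.0936]
eef_rot: [179.9, 0.1, 34.5]
contact_force: [4.2, -12.8, -1.6]
gripper_width: 0.0573
gripper_force: 15.0
```

```bash
python3 s.py
```

Run:
```python
from plant import r
import cv2,numpy as np
c=r.capture("top")
cv2.imwrite('pics/t2.png',cv2.resize(c["frame"][130:250,200:360,::-1],(640,480)))
c=r.capture("wrist")
cv2.imwrite('pics/w2.png',c["frame"][:,:,::-1])
```

```text
[ 21.1  12.8 -29.9   0.2 -47.4 103.2] [ 0.5114 -0.0089  0.0936] [1.7989e+02 8.0000e-02 3.4460e+01] F [  4.2 -12.8  -1.6] M [-4.93 -1.57 -0.06]
to lid axis, tool axes [ 0.0013 -0.0022 -0.0264]
```

View pics/w2.png

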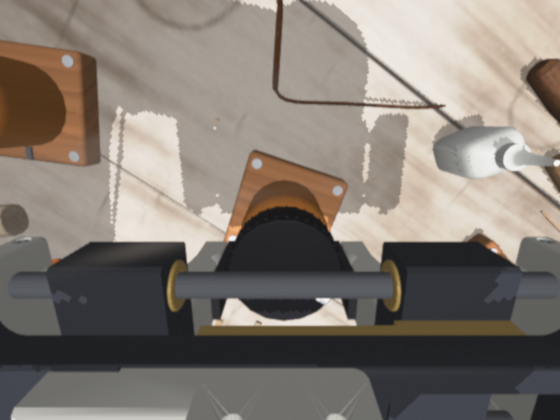

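The rib end at (325,298), seen from the lid centre (285,262), has the same bearing in the hand frame as before. So the lid turned with the hand, and the turn is now about -0.5. I'll relieve the side load and lower.

To row units: 0.003 m is 0.6, 0.002 m is 0.4.

Call:
send_path:
  rows:
    - [[0,0.14,0,0,0,0],[0,0.28,0,0,0,0],[0,0.28,0.2,0,0,0],[0,0.28,0.4,0,0,0],[0,0.28,0.6,0,0,0],[0,0.28,0.6,0,0,0]]

```text
time_s: 5.25
tcp_pos: [0.5114, -0.0091, 0.0901]
eef_rot: [180.0, 0.1, 34.4]
contact_force: [1.1, -7.6, -1.9]
gripper_width: 0.0573
gripper_force: 15.0
```

Call:
send_path:
  rows:
    - [[0,0,0.3,0,0,0],[0,0,0.6,0,0,0],[0,0,0.9,0,0,0],[0,0,1.2,0,0,0],[0,0,1.4,0,0,0],[0,0,1.4,0,0,0]]

```text
time_s: 5.75
tcp_pos: [0.5114, -0.0091, 0.0831]
eef_rot: [180.0, 0.1, 34.4]
contact_force: [0.6, -8.0, -1.6]
gripper_width: 0.0571
gripper_force: 15.0
```

```bash
python3 s.py
```

```text
[ 21.   13.6 -30.5   0.  -46.  103.4] [ 0.5114 -0.0091  0.0831] [1.7999e+02 9.0000e-02 3.4430e+01] F [ 0.6 -8.  -1.6] M [-2.62 -0.41 -0.03]
to lid axis, tool axes [ 0.0014 -0.0024 -0.0369]
```

Call:
send_path:
  rows:
    - [[0,0.1,0.2,0,0,0],[0,0.16,0.34,0,0,0],[0,0.16,0.46,0,0,0],[0,0.16,0.46,0,0,0]]

```text
time_s: 6.08
tcp_pos: [0.5115, -0.0092, 0.0821]
eef_rot: [-180.0, 0.1, 34.5]
contact_force: [-6.5, -2.4, 13.7]
gripper_width: 0.0573
gripper_force: 15.0
```

```bash
python3 s.py
```

Run:
```python
from plant import r
import cv2,numpy as np
from h import cloud
for n in("wrist","scene"):
    c=r.capture(n); P=cloud(c)
    d=np.hypot(P[...,0]-.5112,P[...,1]+.0075)
    m=(d<.026)&(P[...,2]>.09)&(P[...,2]<.125)&(c["frame"].max(-1)<70)&(c["z_map"]>0)
    print(n,m.sum(),np.percentile(P[m][:,2],[5,25,50,75,95]).round(4) if m.sum() else '')
cv2.imwrite('pics/s3.png',cv2.resize(c["frame"][140:280,200:380,::-1],(720,560)))
```

```text
[ 21.   13.7 -30.5   0.  -45.9 103.5] [ 0.5115 -0.0092  0.0821] [-1.7998e+02  7.0000e-02  3.4450e+01] F [-6.5 -2.4 13.7] M [-0.81  2.51 -0.05]
to lid axis, tool axes [ 0.0013 -0.0026 -0.0379]
wrist 4560 [0.1071 0.1077 0.108  0.1084 0.109 ]
scene 337 [0.1055 0.1068 0.1075 0.1082 0.1094]
```

View pics/s3.png

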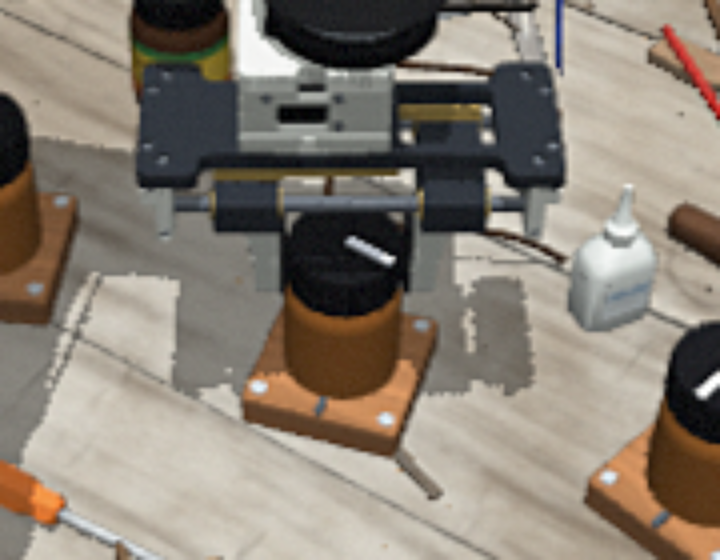

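The lid is down: its top is at 0.108, no white band shows, and the rib at (370,250) is turned well away from the nib at (320,405). Now unload z and screw forward.

Call:
send_path:
  rows:
    - [[0,0,-0.14,0,0,0],[0,0,-0.24,0,0,0],[0,0,-0.24,0,0,5],[0,0,-0.24,0,0,11],[0,0,-0.24,0,0,17],[0,0,-0.24,0,0,23],[0,0,-0.24,0,0,29],[0,0,-0.24,0,0,35],[0,0,-0.24,0,0,41],[0,0,-0.24,0,0,47],[0,0,-0.24,0,0,52],[0,0,-0.24,0,0,55]]

```text
time_s: 7.18
tcp_pos: [0.5114, -0.0072, 0.0823]
eef_rot: [-179.9, 0.1, -20.9]
contact_force: [-7.8, 11.0, 6.4]
gripper_width: 0.0572
gripper_force: 15.0
```

```bash
python3 s.py
```

```text
[ 21.1  13.7 -30.4  -0.2 -45.9  48.2] [ 0.5114 -0.0072  0.0823] [-1.799e+02  1.100e-01 -2.086e+01] F [-7.8 11.   6.4] M [3.68 3.01 0.05]
to lid axis, tool axes [-0.0006 -0.0009 -0.0377]
```

Call:
send_path:
  rows:
    - [[0,0,0,0,0,3],[0,0,0,0,0,7],[0,0,0,0,0,10],[0,0,0,0,0,13],[0,0,0,0,0,16],[0,0,0,0,0,16]]

```text
time_s: 7.68
tcp_pos: [0.5117, -0.0067, 0.0823]
eef_rot: [-179.9, 0.1, -36.8]
contact_force: [-7.9, 11.4, 5.4]
gripper_width: 0.0576
gripper_force: 15.0
```

```bash
python3 s.py
```

```text
[ 21.1  13.7 -30.4  -0.2 -45.9  32.3] [ 0.5117 -0.0067  0.0823] [-1.7988e+02  1.2000e-01 -3.6760e+01] F [-7.9 11.4  5.4] M [4.37 2.87 0.  ]
to lid axis, tool axes [-0.0007 -0.0001 -0.0377]
```

To row units: -0.0004 m is -0.08, -0.0012 m is -0.24.

Call:
send_path:
  rows:
    - [[-0.12,-0.04,0,0,0,0],[-0.24,-0.08,0,0,0,0],[-0.24,-0.08,0,0,0,2],[-0.24,-0.08,0,0,0,4],[-0.24,-0.08,0,0,0,5],[-0.24,-0.08,0,0,0,5]]

```text
time_s: 8.18
tcp_pos: [0.5122, -0.0069, 0.0824]
eef_rot: [-179.9, -0.0, -41.5]
contact_force: [-0.0, 5.5, -1.8]
gripper_width: 0.0572
gripper_force: 15.0
```

```bash
python3 s.py
```

```text
[ 21.2  13.6 -30.5  -0.  -45.8  27.3] [ 0.5122 -0.0069  0.0824] [-1.799e+02 -1.000e-02 -4.154e+01] F [-0.   5.5 -1.8] M [1.96 0.05 0.5 ]
to lid axis, tool axes [-0.0012  0.0001 -0.0376]
```

Call:
send_path:
  rows:
    - [[0,0,0,0,0,2],[0,0,0,0,0,4],[0,0,0,0,0,5],[0,0,0,0,0,5]]

```text
time_s: 8.52
tcp_pos: [0.5126, -0.0071, 0.0827]
eef_rot: [-179.9, -0.0, -46.5]
contact_force: [0.8, 4.7, -1.5]
gripper_width: 0.0574
gripper_force: 15.0
```

```bash
python3 s.py
```

Run:
```python
from plant import r
import cv2
c=r.capture("scene")
cv2.imwrite('pics/s4.png',cv2.resize(c["frame"][170:260,220:340,::-1],(720,540),interpolation=cv2.INTER_CUBIC))
```

```text
[ 21.2  13.6 -30.5  -0.  -45.8  22.3] [ 0.5126 -0.0071  0.0827] [-1.7989e+02 -3.0000e-02 -4.6520e+01] F [ 0.8  4.7 -1.5] M [ 2.06 -0.44  0.65]
to lid axis, tool axes [-0.0015  0.0003 -0.0373]
```

View pics/s4.png

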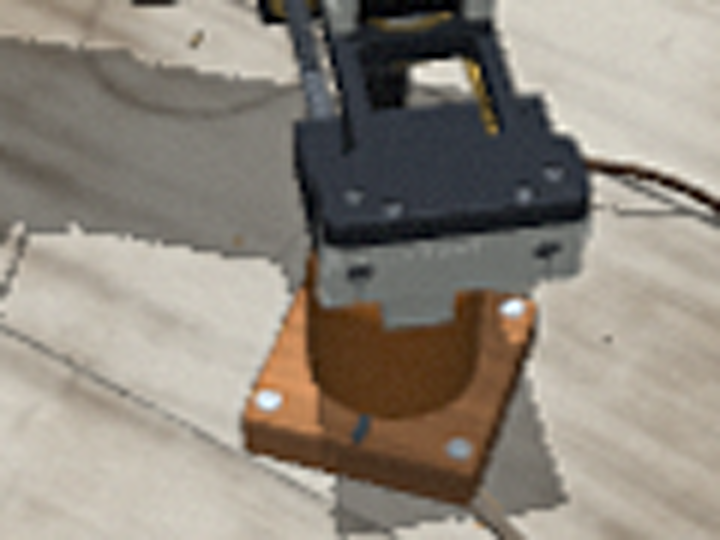

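The gripper hides the lid here; the nib at (360,428) shows. Torque rose to 0.65 N m, against 0.03 from thread friction, so the lid is on its hard stop. I'll release and retreat.

Call:
send_path:
  rows:
    - [[0,0,0,0,0,0],[0,0,0,0,0,0],[0,0,0,0,0,0],[0,0,0,0,0,0],[0,0,0,0,0,0],[0,0,0,0,0,0],[0,0,0,0,0,0],[0,0,0,0,0,0]]
  finger_gap: 0.088

```text
time_s: 9.23
tcp_pos: [0.5115, -0.008, 0.0825]
eef_rot: [180.0, -0.0, -46.6]
contact_force: [-0.1, 0.7, -0.6]
gripper_width: 0.0875
gripper_force: 0.0
```

Call:
send_path:
  rows:
    - [[0,0,-2,0,0,0],[0,0,-6,0,0,0],[0,0,-12,0,0,0],[0,0,-18,0,0,0],[0,0,-24,0,0,0],[0,0,-30,0,0,0],[-6,0,-32,0,0,0],[-12,0,-32,0,0,0],[-16,0,-32,0,0,0],[-16,0,-32,0,0,0]]

```text
time_s: 10.07
tcp_pos: [0.4547, 0.0516, 0.244]
eef_rot: [-179.9, 0.0, -46.5]
contact_force: [0.1, -1.0, -0.1]
gripper_width: 0.0873
gripper_force: 0.0
```

```bash
python3 s.py
```

Run:
```python
from plant import r
import cv2,numpy as np
from h import cloud
c=r.capture("scene"); P=cloud(c)
m=(np.hypot(P[...,0]-.5112,P[...,1]+.0075)<.024)&(P[...,2]>.09)&(P[...,2]<.125)
Q=P[m]; b=Q[c["frame"][m].min(1)>110]
print(np.median(Q[:,2]),len(b)); 
if len(b)>3:
    w,V=np.linalg.eigh(np.cov(b[:,:2].T)); print(np.degrees(np.arctan2(V[1,1],V[0,1])),b.mean(0))
cv2.imwrite('pics/s5.png',cv2.resize(c["frame"][170:260,220:340,::-1],(720,540),interpolation=cv2.INTER_CUBIC))
```

```text
[ 31.2  -1.3 -23.9  -0.  -67.3  12.3] [0.4547 0.0516 0.244 ] [-1.7986e+02  1.0000e-02 -4.6470e+01] F [ 0.1 -1.  -0.1] M [ 0.03  0.01 -0.02]
to lid axis, tool axes [ 0.0809 -0.0008  0.124 ]
0.10766295530373327 27
-161.1090711128741 [ 0.49943496 -0.01197675  0.10906342]
```

View pics/s5.png

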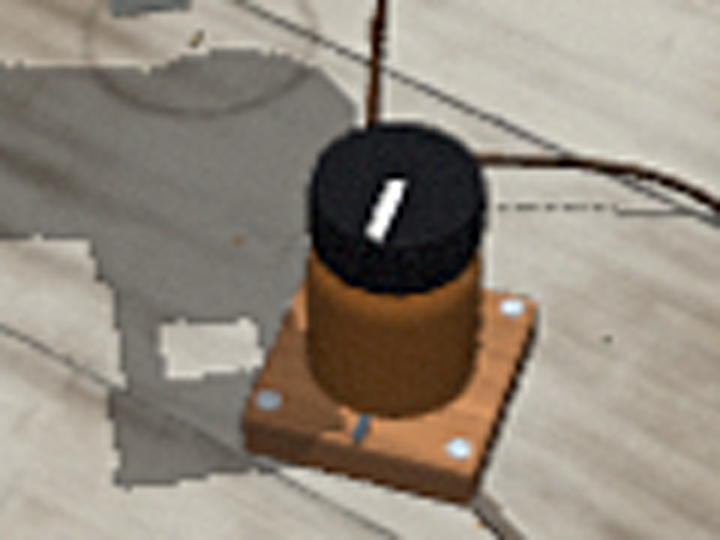

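The lid is at 0.108. The rib, from (400,180) to (375,238), runs parallel to the nib at (360,428) and the holder's sides, so the lid is home. The hand is clear.

```bash
python3 -c "
from plant import r
print(r.close_job())"
```

```text
the job is handed in; nothing more can be done
None
```

I turned the middle jar's lid back until it dropped onto its thread, screwed it forward to its hard stop and let go; its top now sits at 108 mm, the rib lines up with the nib, and I've handed the job in.

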